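# Retaining rod through the token tray's eyes

### The arm

A 6-joint arm with a two-finger parallel gripper is mounted at the origin on the work surface. World frame = base frame: x ahead of the robot, y to its left, z up, the work surface at z = 0. Lengths are in m, angles in rad, forces in N, time in s.
With the tool pointing down it reaches from about 0.35 to 0.975 m from the base axis. Payload 4.9 kg.
Tool frame: the origin (TCP) lies on the centre line of the jaws, within the pads' length; the fingertips stand 11 mm ahead of it and the grasp point (between the pads) lies 8 mm behind it; z points along the fingers, y is the direction in which the jaws open and shut (so a half turn about z gives the same grasp; the last joint's range is limited). The gripper opens to 85 mm and grips with 20 to 120 N. Pads are 22 mm wide; open, the fingers measure 114 mm over their backs; the gripper's body (76 mm by 85 mm) begins 54 mm behind the grasp point. The pads swing forward as they close: fully open they stand 13 mm farther back than shut.
Start: joints at [1.034, 0.053, 1.613, -0, 1.476, -0.119], TCP at [0.254, 0.571, 0.242] pointing down, gripper open.
Joint ranges: [-3.01, 3.01], [-1.01, 2.22], [0.06, 2.58], [-1.02, 4.17], [0.09, 2.62], [-3.14, 3.14]. Speed limits (rad/s): [2.57, 2.57, 3.14, 3.14, 3.14, 3.14].

### API

Orientations are given as a rotation vector (axis times angle).
In Python, from station import ctrl gives the robot as it stands.
- The arm moves only by the shell command python3 -m crank 'ROWS' [OPENING] [FORCE]. ROWS is JSON, a list of rows, each an object of numbers: "x", "y", "z": the shift along the tool's x, y, z as a fraction of full scale; "roll": the turn about the tool's z as a fraction of full scale. In form: [{"x": .., "y": .., "z": .., "roll": ..}, ...]. A call has 1 to 10 rows; each row shifts and turns the commanded pose from where the row before left it, along the tool's axes as they then stand; what a row does not reach is not made up. Full scale, the value 1, is 0.06 m for a shift and 0.12 rad for a turn. A row lasts 1/8 s, in which the tool goes at most 62.5 mm and 10.7 degrees, less where a joint would pass 70% of its speed; a pose out of reach is approached as far as the arm can. A call with a number of a shift or a turn outside -1 to 1 is refused whole. A call with a gripper value outside its range is refused whole. OPENING is the closure, from 0 (fully open) to 1 (shut), set as the call begins (- or left out, the last holds). The fingers move at their own pace and stop on an object; FORCE is the grip in N (left out, the last holds). Time passes only in rows, so rows that do not move let the fingers close. It gives the time, the measured TCP pose, the force and the opening at its end, in the units of the state.
- ctrl.get_obs(): the state, without advancing time (a new reading comes with each control period).
- ctrl.get_image(name): name is "scene" or "side" or "wrist"; returns a dict with "img" (420x560x3 uint8, red, green, blue), "K" (3x3 intrinsics, pixels), "rvec" (rotation vector, rad) and "tvec" (3), from world to camera coordinates, as OpenCV has them. Camera axes: x right, y down, z forward; pixel columns grow to the right and rows downward; lengths in m; the calibration is good to about 2 mm. A picture is of the moment at which its call begins. There is no depth.
- ctrl.finish_job(): hands the job in, once; it reports no verdict.
The state is a dict: "t": time; "q": joint angles; "dq": joint speeds; "effort": joint torques, N m; "tool_pos": TCP position; "tool_rot": TCP orientation; "contact_force": force on the tool from outside, world axes, zero at the start; "wrist_torque": the same for the moment, N m; "opening": finger opening in m.
Only numpy, scipy, OpenCV 4.12 (cv2) and the standard library are available. Lean on these libraries where they do the work, as an engineer would, in place of code of your own. Each camera call takes 0.05 s, during which the arm holds its last target.

### The job

Close up the wooden token tray: turn the black catch knob clockwise, about a quarter turn, until its bar lies along the line of the two eyes and its tongue clears the bore, then take the wooden-handled rod from its rest and thread it, tip first, through the eye next to the knob and on through the far eye. Finish while still gripping the rod, holding it still and straight through both eyes, its tip a good 3 cm out beyond the far eye and its handle still clear of the near one, without bearing hard on the eyes; a colleague will then pin the end. Leave the mug and the flower vase where they stand.

Things in the scene. Friction and masses are not known exactly. Their poses are not given: they have to be found in the camera images.
- tray: Open wooden tray of green tokens, 220 mm (its x) by 162 mm (its y) by 60 mm high, fixed to the counter; origin at the centre of its underside, z up. A steel eye plate (44 mm wide in x, 12 mm thick in y, top 125 mm above the counter) stands in the middle of each of its two y sides. The rod goes in along the tray's -y. No other part is higher than 60 mm except the catch and its bracket.
- eye_near (a point): Centre of the bore of the near eye plate (tray +y side, beside the catch knob), halfway through its 12 mm thickness, 100 mm above the counter; axes as the tray's, bore along y, diameter 15 mm with 2 mm chamfers.
- eye_far (a point): Centre of the bore of the far eye plate (tray -y side), the same as the near one and in line with it, 150 mm further along the tray's -y.
- catch (a joint): Angle of the catch, rad, which turns about a vertical axis and grows clockwise seen from above: 0 = knob bar and tongue across the bore (along tray x), blocking it just behind the near eye; 1.57 = stop, bar and tongue along the tray's y, bore clear (it clears the rod from about 1.1). Starts between 0.05 and 0.35. Light friction, about 0.05 N m, no spring; it stays where it is left.
- catch_grip (a point): Centre of the catch's black knob, an upright bar 46 mm long, 12 mm wide, 26 mm high, on the turning axis, 156 mm above the counter. Its x axis runs along the bar and turns with it. The steel bracket below the knob has its top 126 mm above the counter (bar's underside 143 mm). The axis stands 34 mm towards tray -x and 23 mm towards tray -y from the near eye's centre.
- rod: Straight aluminium rod, 10 mm diameter with round tip, fixed in a dark wooden handle 24 mm square and 70 mm long; about 100 g. Origin at the centre of the handle, on the rod's axis; the rod points along the body's -y, z up as it lies. The centre of mass is about 45 mm ahead of the handle's centre.
- rod_tip (a point): End of the rod's round tip, on its axis, 260 mm along -y from the handle's centre.
- rod_root (a point): Where the rod leaves the handle's front face, on its axis, 35 mm along -y from the handle's centre (225 mm of bare rod).
- rest: Fixed plywood rest in which the rod lies level at the start, rod axis 52 mm above the counter; origin on the counter below the handle's centre, y along the rod. The handle lies on a block 18 mm wide, 50 mm long, top at 40 mm, so the handle overhangs it on both sides; 205 mm towards -y the rod lies in a notch 16 mm wide between cheeks 56 mm high. Base board 50 mm wide, 10 mm thick. Lift the rod straight up.
- mug: White mug, 76 mm across, 85 mm high, a bystander; origin at the centre of its underside.
- vase: Glass vase with three roses, 68 mm across, glass 110 mm and flowers to 220 mm high, a bystander; origin at the centre of its underside.

How it is judged:
On the way, in this order (a step that is already met when the one before it is completed fails the run):
1. the catch knob is turned clear of the bore (to within about 20 degrees of its stop) (value of joint catch above 1.22 rad), for 0.2 s.
2. the rod's tip has come out of the near eye, on the bore line, and has not yet reached the far eye (y of rod_tip in the frame of eye_near below -0.012 m and y of rod_tip in the frame of eye_far above 0.005 m and x of rod_tip in the frame of eye_near between -0.009 and 0.009 m and z of rod_tip in the frame of eye_near between -0.009 and 0.009 m and angle between the y axis of rod and the y axis of tray, either way round below 0.15 rad), for 0.1 s.
At the end, for the whole second after the job is handed in: Catch over 1.1 rad; rod through both eyes, tip and root within 6 mm and 0.05 rad of the bore line, tip 12 mm or more past the far eye's outer face, handle 4 mm or more short of the near eye; rod still (20 mm/s), gripped (over 3 N), off its rest, under 12 N on the tray (value of joint catch above 1.1 rad and y of rod_tip in the frame of eye_far below -0.018 m and y of rod_root in the frame of eye_near above 0.01 m and x of rod_tip in the frame of eye_far between -0.006 and 0.006 m and z of rod_tip in the frame of eye_far between -0.006 and 0.006 m and x of rod_root in the frame of eye_near between -0.006 and 0.006 m and z of rod_root in the frame of eye_near between -0.006 and 0.006 m and angle between the y axis of rod and the y axis of tray, either way round below 0.05 rad and contact force between rod and the fingers above 3 N and contact force between rod and tray below 12 N and contact force between rod and rest below 0.1 N and linear speed of rod below 0.02 m/s); the arm keeps its last pose, push and grip.
It fails at once if the mug or the vase is moved more than 30 mm or tipped (distance of any of mug, vase from where it was at the start of the episode above 0.03 m or angle between any of mug, vase's own z axis and vertical above 0.35 rad).
It also fails if it takes over 61 s, if anything falls off the work surface, if the arm or the gripper's body presses on something with over 40 N, if the wrist force passes 120 N, or if a joint passes its speed limit or range.

## Working session

There is one attempt and no reset: what is moved stays moved. The work goes in short steps, Python scripts to look and compute and a shell command to move; the robot and the scene stay as the last step left them, time stands still between calls to the robot, and variables do not carry over. Pictures are saved under pics/ and viewed, and the job is handed in when it is done.

```bash
ls; mkdir -p pics; python3 - <<'E'
from station import ctrl
import cv2
o=ctrl.get_obs()
for k,v in o.items(): print(k,v)
for n in ["scene","side","wrist"]:
    d=ctrl.get_image(n); cv2.imwrite(f"pics/{n}0.png",d["img"][:,:,::-1]); print(n,d["K"],d["rvec"],d["tvec"])
E
```

```text
pics
t 0.0
q [ 1.03397972e+00  5.33241666e-02  1.61428102e+00 -9.66203497e-06
  1.47602374e+00 -1.18996206e-01]
dq [-0.00051962 -0.00056439 -0.00029422  0.0009572  -0.0010927  -0.0009274 ]
effort [ 1.66406617e-04 -3.93711913e+01 -3.70162332e+01 -1.29897562e-04
  7.08896274e-03  1.45495818e-06]
tool_pos [0.25329567 0.57071389 0.24109103]
tool_rot [-6.51411370e-01 -3.07265285e+00  3.03238670e-03]
contact_force [-0.17631219  0.33828085 -0.06130561]
wrist_torque [-0.01377296  0.04531165  0.06181924]
opening 0.0851973695059551
scene [[478.73322976   0.         277.05144473]
 [  0.         478.73322976 203.1611803 ]
 [  0.           0.           1.        ]] [ 1.14197884  2.47715662 -0.83840092] [ 0.38516971 -0.24633467  1.47865233]
side [[522.70314021   0.         285.83944628]
 [  0.         522.70314021 216.88302886]
 [  0.           0.           1.        ]] [ 2.07410067 -0.63448815  0.34863101] [-0.4836502   0.28437828  1.19132089]
wrist [[331.14124904   0.         278.9852544 ]
 [  0.         331.14124904 206.79214105]
 [  0.           0.           1.        ]] [-2.39699987 -1.55901784 -0.25189602] [-0.62348912 -0.04081193  0.38099643]
```

View pics/scene0.png

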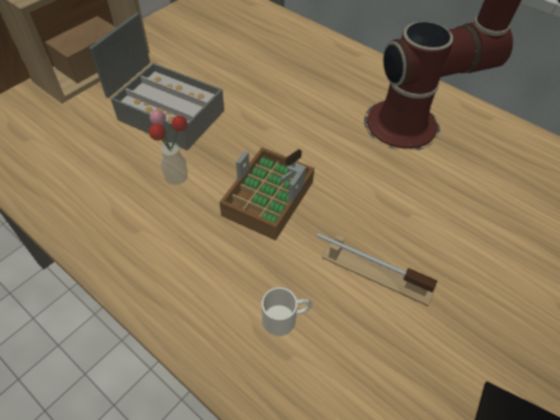

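View pics/side0.png

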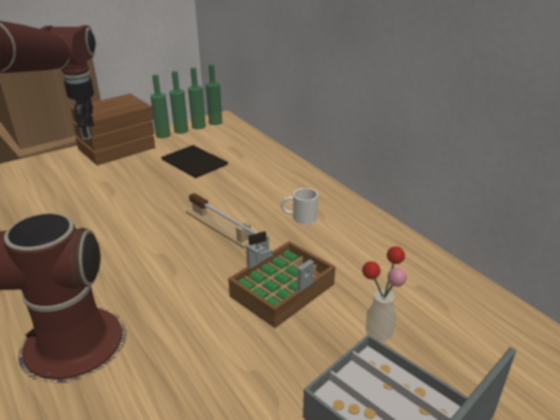

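View pics/wrist0.png

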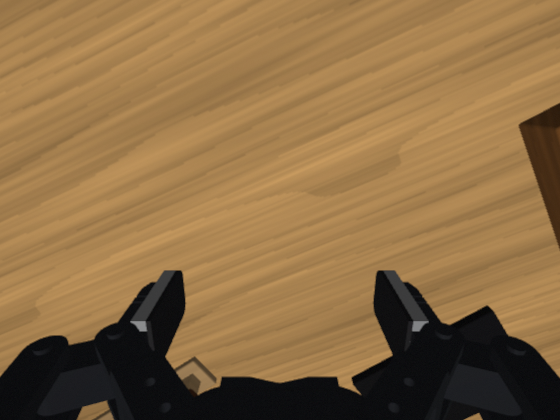

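The scene view shows the tray at about (268,190), with the knob at (294,157). The rod runs from (320,237) to (435,283), the mug is at (280,310) and the vase at (173,160). The side view shows the same items. I'll zoom in for the measurements.

```bash
cat > h.py <<'E'
import numpy as np, cv2
from scipy.spatial.transform import Rotation as R
def cam(d): 
    Rm=R.from_rotvec(d["rvec"]).as_matrix(); return d["K"],Rm,np.array(d["tvec"])
def ray(d,uv):
    K,Rm,t=cam(d); c=-Rm.T@t; v=Rm.T@np.linalg.inv(K)@np.array([uv[0],uv[1],1.]); return c,v/np.linalg.norm(v)
def onz(d,uv,z):
    c,v=ray(d,uv); return c+v*(z-c[2])/v[2]
def proj(d,P):
    return cv2.projectPoints(np.array(P,float).reshape(-1,3),np.array(d["rvec"]),np.array(d["tvec"]),d["K"],None)[0].reshape(-1,2)
def tri(rs):
    A=np.zeros((3,3));b=np.zeros(3)
    for c,v in rs:
        M=np.eye(3)-np.outer(v,v);A+=M;b+=M@c
    p=np.linalg.solve(A,b); return p,[np.linalg.norm((np.eye(3)-np.outer(v,v))@(p-c)) for c,v in rs]
def crop(d,name,u0,v0,w,h,s):
    im=d["img"][v0:v0+h,u0:u0+w,::-1]; cv2.imwrite(name,cv2.resize(np.ascontiguousarray(im),None,fx=s,fy=s,interpolation=cv2.INTER_CUBIC))
E
python3 - <<'E'
from station import ctrl; from h import *; import pickle
d={n:ctrl.get_image(n) for n in ["scene","side"]}; pickle.dump(d,open("d0.pkl","wb"))
crop(d["scene"],"pics/sc1.png",215,140,130,100,6)
crop(d["side"],"pics/si1.png",220,215,130,100,6)
crop(d["scene"],"pics/sc2.png",310,220,130,90,6)
crop(d["side"],"pics/si2.png",180,180,110,80,6)
for n,d_ in d.items():
  c,v=ray(d_,(280,210)); print(n,c,v)
E
```

```text
scene [1.10060129 0.40383777 1.01046576] [-0.47220366 -0.37379288 -0.79831233]
side [-0.07515687 -0.96723239  0.89041953] [ 0.46635885  0.70454106 -0.53491244]
```

View pics/sc1.png

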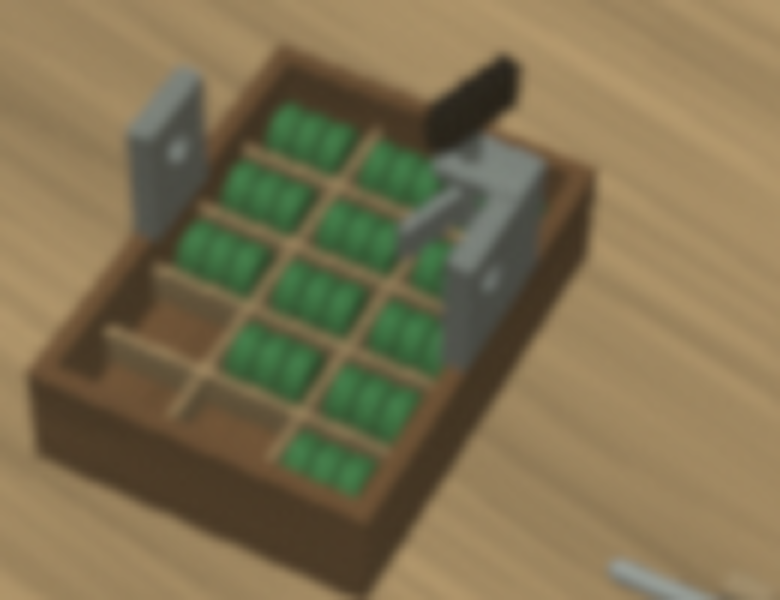

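View pics/si1.png

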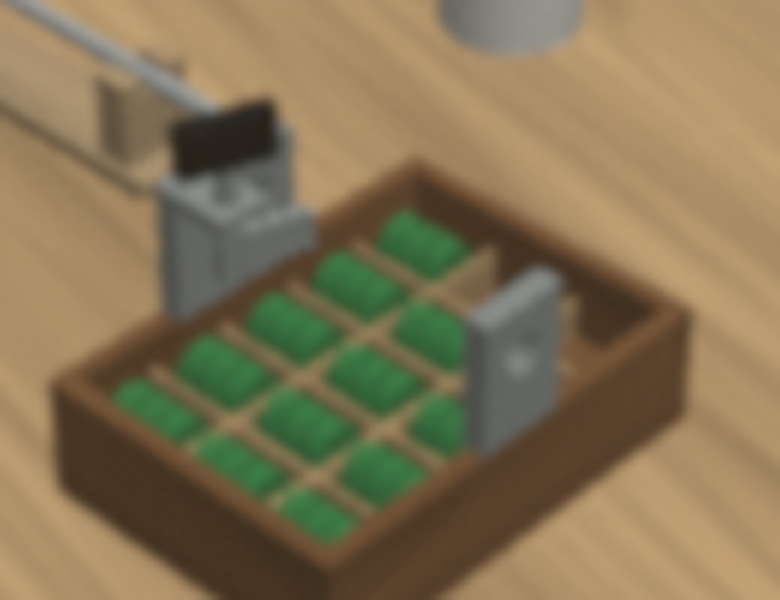

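View pics/sc2.png

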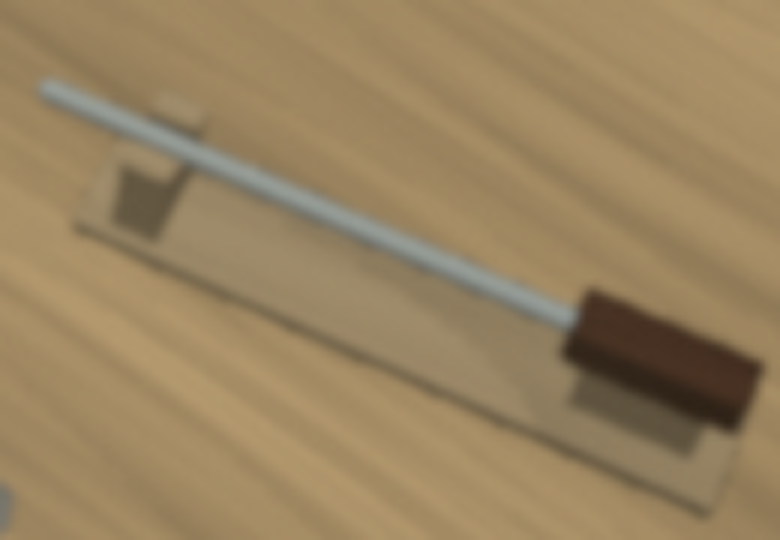

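View pics/si2.png

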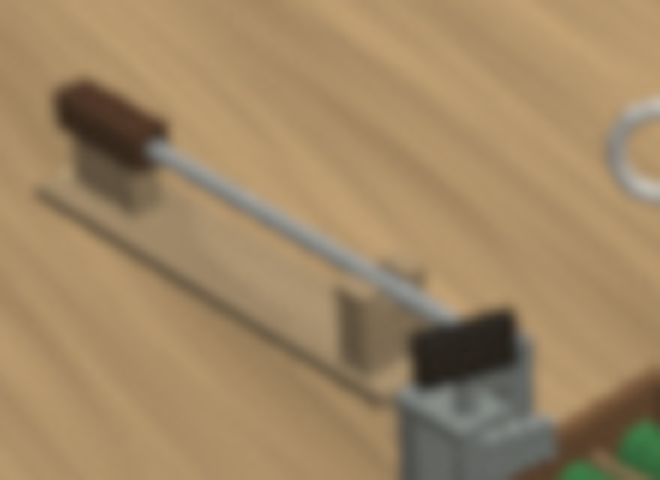

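```bash
cat > m1.py <<'E'
from h import *; import pickle
d=pickle.load(open("d0.pkl","rb"))
sc=lambda p:(p[0]/6+215-.4,p[1]/6+140-.4)
si=lambda p:(p[0]/6+220-.4,p[1]/6+215-.4)
S=d["scene"];D=d["side"]
# order: (+x,-y),( -x,-y),(-x,+y),(+x,+y)
a=[onz(S,sc(p),.06) for p in [(35,375),(285,45),(597,172),(365,522)]]
b=[onz(D,si(p),.06) for p in [(690,315),(328,565),(55,385),(418,160)]]
m=np.array([[.11,-.081],[-.11,-.081],[-.11,.081],[.11,.081]])
def fit(P):
    P=np.array(P)[:,:2];c=P.mean(0);H=(m.T@(P-c));th=np.arctan2(H[0,1]-H[1,0],H[0,0]+H[1,1]); Rm=np.array([[np.cos(th),-np.sin(th)],[np.sin(th),np.cos(th)]])
    return c,th,np.linalg.norm(P-(c+m@Rm.T),axis=1)
print(np.round(a,4),np.round(b,4));print(fit(a));print(fit(b)); ab=(np.array(a)+b)/2; c,th,r=fit(ab);print(c,th,r)
Rm=np.array([[np.cos(th),-np.sin(th)],[np.sin(th),np.cos(th)]])
W=lambda x,y,z:np.r_[c+Rm@[x,y],z]
pts={"near":W(0,.075,.1),"far":W(0,-.075,.1),"knob":W(-.034,.052,.156),"knobtop":W(-.034,.052,.169)}
for k,p in pts.items():
    print(k,p, (proj(S,p)[0]-[215,140]+.4)*6,(proj(D,p)[0]-[220,215]+.4)*6)
# bores by two views triangulated
print("bore near scene z.1",onz(S,sc((491,280)),.1),"far scene",onz(S,sc((179,152)),.1),"far side",onz(D,si((520,362)),.1))
# knob top outline scene
print("rod:")
s2=lambda p:(p[0]/6+310-.4,p[1]/6+220-.4); t2=lambda p:(p[0]/6+180-.4,p[1]/6+180-.4)
print("tip sc",onz(S,s2((42,88)),.052),"root sc",onz(S,s2((575,318)),.052),"root si",onz(D,t2((150,150)),.052))
print("handle top corners sc",[onz(S,s2(p),.064)[:2].round(4) for p in [(588,290),(762,368),(735,415),(565,345)]])
print("handle top corners si",[onz(D,t2(p),.064)[:2].round(4) for p in [(168,128),(85,80),(55,97),(135,147)]])
print("mug/vase",onz(S,(280,325),0.0),onz(S,(175,180),0.))
E
python3 m1.py
```

```text
[[ 0.6173 -0.1703  0.06  ]
 [ 0.404  -0.2184  0.06  ]
 [ 0.3719 -0.062   0.06  ]
 [ 0.5842 -0.0172  0.06  ]] [[ 0.6141 -0.1761  0.06  ]
 [ 0.4039 -0.2186  0.06  ]
 [ 0.369  -0.0668  0.06  ]
 [ 0.5819 -0.0197  0.06  ]]
(array([ 0.49434954, -0.11698551]), np.float64(0.21217249156125695), array([0.00312011, 0.00091709, 0.00235302, 0.00265885]))
(array([ 0.49223102, -0.12030425]), np.float64(0.21049004115363637), array([0.00265748, 0.004549  , 0.00305688, 0.00183649]))
[ 0.49329028 -0.11864488] 0.2113337306616538 [0.00261629 0.00269867 0.00254712 0.0022211 ]
near [ 0.47755797 -0.04531348  0.1       ] [481.17245602 270.34205113] [249.97395898 192.93616149]
far [ 0.50902259 -0.19197628  0.1       ] [168.80213122 140.92981106] [512.8336871  349.06908679]
knob [ 0.44913897 -0.07493376  0.156     ] [474.61362969 104.97309127] [225.85389541 140.52558836]
knobtop [ 0.44913897 -0.07493376  0.169     ] [476.01956714  82.78597137] [225.00230186 114.11034726]
bore near scene z.1 [ 0.47894977 -0.03897549  0.1       ] far scene [ 0.51087416 -0.18434984  0.1       ] far side [ 0.50666166 -0.20005805  0.1       ]
rod:
tip sc [0.53204033 0.06914954 0.052     ] root sc [0.48319204 0.28757867 0.052     ] root si [0.48208263 0.29037692 0.052     ]
handle top corners sc [array([0.4771, 0.2865]), array([0.4637, 0.3532]), array([0.4877, 0.3551]), array([0.5034, 0.2922])]
handle top corners si [array([0.4912, 0.2863]), array([0.4774, 0.3532]), array([0.457 , 0.3461]), array([0.4692, 0.2791])]
mug/vase [0.7492428  0.13715571 0.        ] [ 0.61335372 -0.3555241   0.        ]
```

```bash
cat >> h.py <<'E'
def go(o,target,n=1,heading=None):
    "print row units: total, in the tool axes, to reach target; heading= desired tool-y heading"
    Rm=R.from_rotvec(o["tool_rot"]).as_matrix(); dd=Rm.T@(np.array(target)-o["tool_pos"])
    hd=np.arctan2(Rm[1,1],Rm[0,1]); print("pos",np.round(o["tool_pos"],4),"heading",round(hd,4),"tilt z",np.round(Rm[:,2],4),"q",np.round(o["q"],2))
    print("total m",dd.round(4)," per row of",n,(dd/.06/n).round(3))
    if heading is not None: print("roll total units",round((hd-heading)/.12,3))
E
python3 - <<'E'
from station import ctrl; from h import *
o=ctrl.get_obs(); d=ctrl.get_image("wrist")
c,v=ray(d,(280,207)); print(c,v,o["tool_pos"],proj(d,o["tool_pos"]))
Rm=R.from_rotvec(o["tool_rot"]).as_matrix(); print("cam in tool",Rm.T@(c-o["tool_pos"]),"axis",Rm.T@v)
go(o,[.449,-.075,.30],12,1.58)
E
```

```text
[0.1781623  0.60386304 0.37380256] [ 0.29155032 -0.12678061 -0.9481166 ] [0.25343139 0.57098096 0.24170395] [[280.24096318 285.50887216]]
cam in tool [ 0.08215573 -0.00061668 -0.13208621] axis [-0.31805041  0.00337056  0.94806781]
pos [0.2534 0.571  0.2417] heading 1.1531 tilt z [-5.e-04 -9.e-04 -1.e+00] q [ 1.03  0.05  1.61  0.    1.48 -0.12]
total m [-0.4408 -0.5112 -0.0578]  per row of 12 [-0.612 -0.71  -0.08 ]
roll total units -3.558
```

```bash
python3 -m crank '[{"x":-0.3,"y":-0.35,"z":-0.1},{"x":-0.6,"y":-0.7,"z":-0.1},{"x":-0.6,"y":-0.7,"z":-0.1},{"x":-0.6,"y":-0.7,"z":-0.1},{"x":-0.6,"y":-0.7,"z":-0.1},{"x":-0.6,"y":-0.7,"z":-0.1},{"x":-0.6,"y":-0.7,"z":-0.1},{"x":-0.6,"y":-0.7,"z":-0.1},{"x":-0.6,"y":-0.7,"z":-0.1},{"x":-0.6,"y":-0.7,"z":-0.1}]' 0.3
python3 -m crank '[{"x":-0.6,"y":-0.7},{"x":-0.6,"y":-0.7},{"x":-0.6,"y":-0.7},{"x":-0.3,"y":-0.35},{"roll":-0.8},{"roll":-0.8},{"roll":-0.8},{"roll":-0.8},{"roll":-0.35},{}]'
python3 - <<'E'
from station import ctrl; from h import *; import pickle
o=ctrl.get_obs(); d=ctrl.get_image("wrist"); pickle.dump((o,d),open("d1.pkl","wb"))
cv2.imwrite("pics/w1.png",d["img"][:,:,::-1])
go(o,[.449,-.075,.30],1,1.58)
E
```

```text
pos [0.2535 0.5711 0.2419] heading 1.153 tilt z [-4.e-04 -6.e-04 -1.e+00] q [ 1.03  0.05  1.61 -0.    1.48 -0.12]
total m [-0.4409 -0.5112 -0.0578]  per row of 1 [-7.348 -8.52  -0.963]
roll total units -3.559validation failed for argument at $[0]...
validation failed for argument at $[0]...
```

View pics/w1.png

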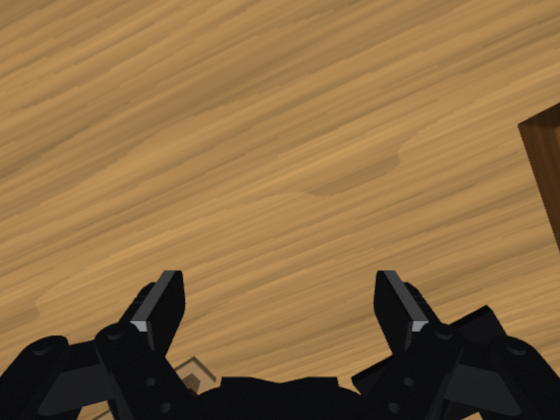

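Both calls were refused, apparently because each row needs all its keys. I'll write the rows out in full.

```bash
python3 -m crank '[{"x":-0.3,"y":-0.35,"z":-0.1,"roll":0},{"x":-0.6,"y":-0.7,"z":-0.1,"roll":0},{"x":-0.6,"y":-0.7,"z":-0.1,"roll":0},{"x":-0.6,"y":-0.7,"z":-0.1,"roll":0},{"x":-0.6,"y":-0.7,"z":-0.1,"roll":0},{"x":-0.6,"y":-0.7,"z":-0.1,"roll":0},{"x":-0.6,"y":-0.7,"z":-0.1,"roll":0},{"x":-0.6,"y":-0.7,"z":-0.1,"roll":0},{"x":-0.6,"y":-0.7,"z":-0.1,"roll":0},{"x":-0.6,"y":-0.7,"z":-0.1,"roll":0}]' 0.3
```

```text
t: 1.6
tool_pos: [0.4044, 0.066, 0.3028]
tool_rot: [0.651, 3.072, 0.001]
contact_force: [0.5, 0.2, 0.4]
opening: 0.0595
```

```bash
python3 -m crank '[{"x":-0.6,"y":-0.7,"z":0,"roll":-0.4},{"x":-0.6,"y":-0.7,"z":0,"roll":-0.8},{"x":-0.3,"y":-0.3,"z":0,"roll":-0.8},{"x":0,"y":0,"z":0,"roll":-0.8},{"x":0,"y":0,"z":0,"roll":-0.75},{"x":0,"y":0,"z":0,"roll":0}]'
python3 - <<'E'
from station import ctrl; from h import *; import pickle
o=ctrl.get_obs(); d=ctrl.get_image("wrist"); pickle.dump((o,d),open("d1.pkl","wb"))
cv2.imwrite("pics/w2.png",d["img"][:,:,::-1])
go(o,[.449,-.075,.30],1,1.58)
E
```

```text
t: 2.35
tool_pos: [0.4509, -0.0597, 0.3023]
tool_rot: [-0.011, 3.142, -0.0]
contact_force: [0.8, 0.6, 0.4]
opening: 0.0599
pos [ 0.4509 -0.0597  0.3023] heading 1.5777 tilt z [ 0. -0. -1.] q [-0.3  -0.4   1.91 -0.    1.63 -1.87]
total m [ 0.0021 -0.0153  0.0023]  per row of 1 [ 0.034 -0.255  0.039]
roll total units -0.019
```

View pics/w2.png

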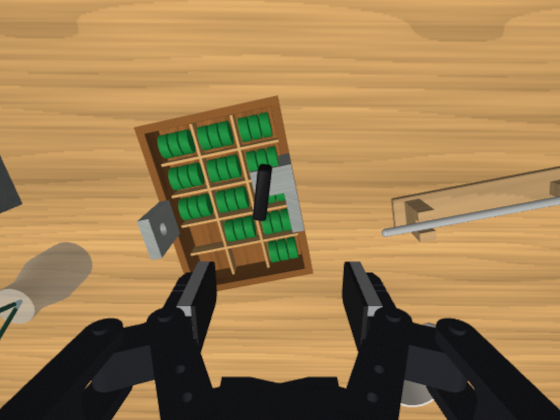

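```bash
python3 - <<'E'
from h import *; import pickle
o,d=pickle.load(open("d1.pkl","rb"))
crop(d,"pics/w2c.png",220,130,110,100,7); crop(d,"pics/w2d.png",120,80,210,220,2.7)
im=d["img"][130:240,230:300]; m=(im.max(2)<45).astype(np.uint8)
n,l,s,c=cv2.connectedComponentsWithStats(m); k=1+s[1:,4].argmax(); ys,xs=np.where(l==k)
r=cv2.minAreaRect(np.c_[xs+230,ys+130].astype(np.float32)); print(s[k],r); b=cv2.boxPoints(r)
for p in b: print(p,onz(d,p,.169)[:2])
E
```

```text
[ 23  34  19  57 707] ((261.77557373046875, 192.08863830566406), (13.143016815185547, 56.09201431274414), 6.519801616668701)
[252.06203 219.20709] [ 0.46884035 -0.08289733]
[258.4311  163.47784] [ 0.42059968 -0.07683098]
[271.48914 164.97018] [ 0.42174834 -0.06625711]
[265.12006 220.69943] [ 0.470128   -0.07172832]
```

View pics/w2c.png

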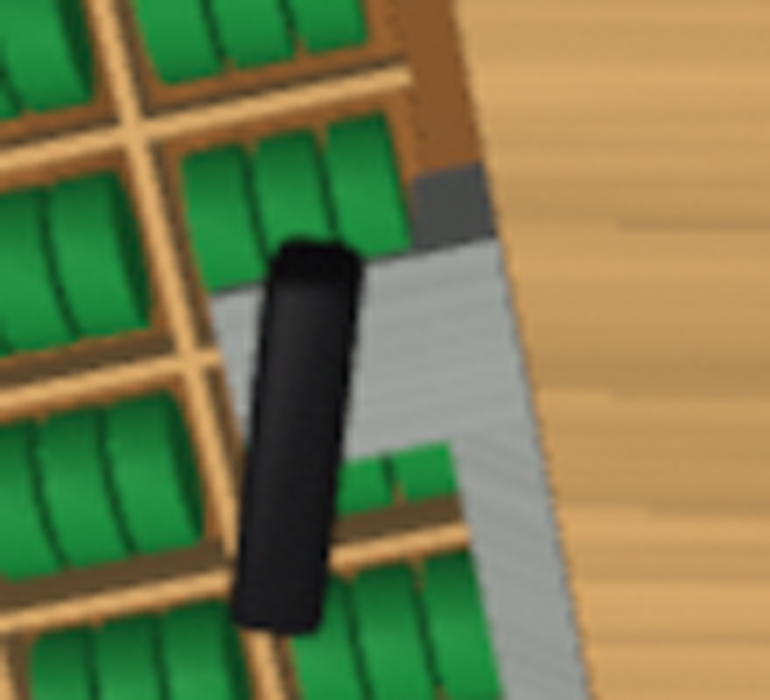

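View pics/w2d.png

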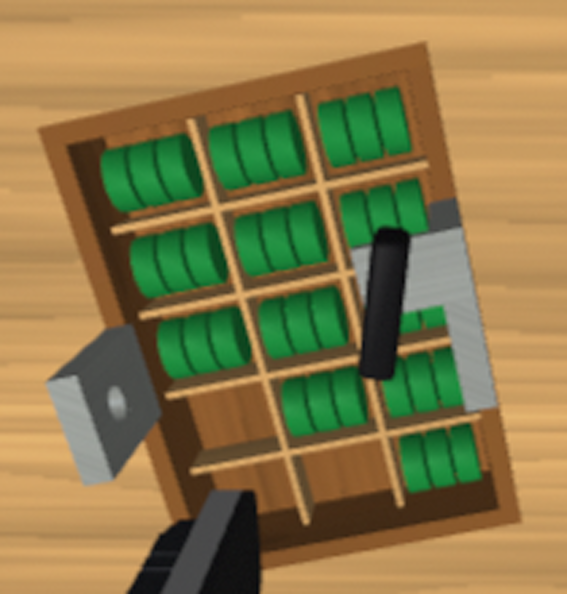

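```bash
python3 - <<'E'
from h import *; import pickle
o,d=pickle.load(open("d1.pkl","rb"))
P=[onz(d,p,.06)[:2] for p in [(134.8,128.1),(278.1,95.6),(312.6,272.6)]]; print(np.round(P,4))
a=P[1]-P[0];b=P[2]-P[1]; print(np.linalg.norm(a),np.arctan2(a[1],a[0])-np.pi/2,np.linalg.norm(b),np.arctan2(b[1],b[0]))
print("centre",(P[0]+P[2])/2)
go(o,[.447,-.0745,.20],4,1.451)
E
```

```text
[[ 0.4034 -0.2196]
 [ 0.3683 -0.0615]
 [ 0.5823 -0.0161]]
0.16193563092060284 0.218697412374242 0.2187745257108315 0.208928952073689
centre [ 0.4928641  -0.11787608]
pos [ 0.4509 -0.0597  0.3023] heading 1.5777 tilt z [ 0. -0. -1.] q [-0.3  -0.4   1.91 -0.    1.63 -1.87]
total m [ 0.0041 -0.0148  0.1023]  per row of 4 [ 0.017 -0.062  0.426]
roll total units 1.056
```

```bash
python3 -m crank '[{"x":0.07,"y":-0.25,"z":0.2,"roll":0.55},{"x":0,"y":0,"z":0.5,"roll":0.5},{"x":0,"y":0,"z":0.5,"roll":0},{"x":0,"y":0,"z":0.5,"roll":0},{"x":0,"y":0,"z":0,"roll":0}]'
python3 - <<'E'
from station import ctrl; from h import *; import pickle
o=ctrl.get_obs(); d=ctrl.get_image("wrist"); pickle.dump((o,d),open("d1.pkl","wb"))
cv2.imwrite("pics/w3.png",d["img"][:,:,::-1])
go(o,[.447,-.0745,.150],1,1.451)
E
```

```text
t: 3.02
tool_pos: [0.4446, -0.0745, 0.1967]
tool_rot: [-0.188, -3.129, -0.002]
contact_force: [0.4, 0.7, 0.8]
opening: 0.0598
pos [ 0.4446 -0.0745  0.1967] heading 1.4505 tilt z [-0.0064  0.0019 -1.    ] q [-0.33 -0.35  2.05 -0.    1.45 -1.78]
total m [-0.0027  0.0003  0.0467]  per row of 1 [-0.044  0.004  0.779]
roll total units -0.004
```

View pics/w3.png

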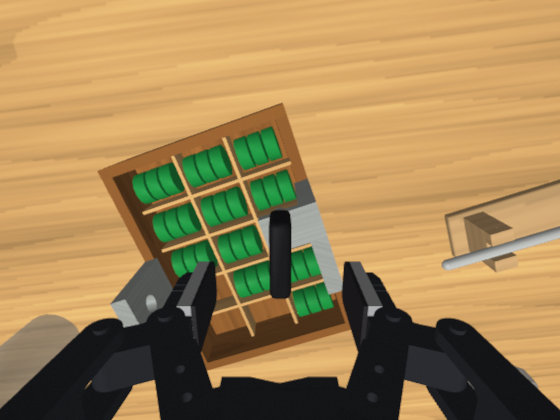

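The knob is centred between the jaws at (281,253) and lies along the tool x axis. I'll descend and close on it.

```bash
python3 -m crank '[{"x":-0.04,"y":0,"z":0.25,"roll":0},{"x":0,"y":0,"z":0.3,"roll":0},{"x":0,"y":0,"z":0.2,"roll":0},{"x":0,"y":0,"z":0,"roll":0},{"x":0,"y":0,"z":0,"roll":0}]'
python3 -m crank '[{"x":0,"y":0,"z":0,"roll":0},{"x":0,"y":0,"z":0,"roll":0},{"x":0,"y":0,"z":0,"roll":0},{"x":0,"y":0,"z":0,"roll":0},{"x":0,"y":0,"z":0,"roll":0},{"x":0,"y":0,"z":0,"roll":0}]' 1 30
python3 - <<'E'
from station import ctrl; from h import *; import pickle
o=ctrl.get_obs(); d=ctrl.get_image("wrist"); pickle.dump((o,d),open("d1.pkl","wb"))
cv2.imwrite("pics/w4.png",d["img"][:,:,::-1])
go(o,[.447,-.0745,.150],1,1.451); print(o["contact_force"],o["wrist_torque"])
E
```

```text
t: 3.7
tool_pos: [0.4495, -0.075, 0.1556]
tool_rot: [0.185, 3.136, -0.0]
contact_force: [-0.1, 0.4, 0.3]
opening: 0.0599
t: 4.45
tool_pos: [0.4495, -0.0747, 0.1558]
tool_rot: [0.185, 3.136, 0.001]
contact_force: [-1.1, 3.7, 4.4]
opening: 0.0113
pos [ 0.4495 -0.0747  0.1558] heading 1.4531 tilt z [ 6.e-04  5.e-04 -1.e+00] q [-0.33 -0.3   2.08  0.    1.36 -1.78]
total m [ 0.0025 -0.0001  0.0058]  per row of 1 [ 0.042 -0.002  0.096]
roll total units 0.018
[-1.14276454  3.65187304  4.36863094] [0.51624315 0.08293544 0.01468099]
```

View pics/w4.png

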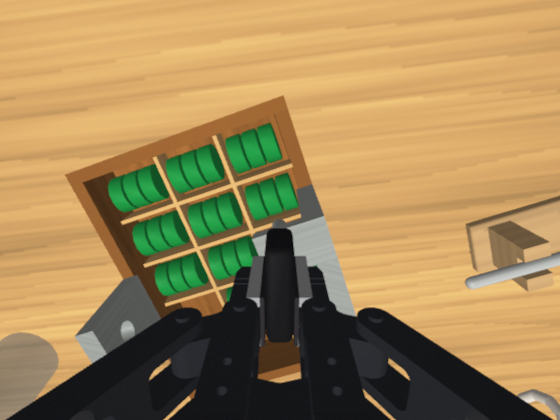

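```bash
python3 -m crank '[{"x":0,"y":0,"z":0,"roll":0.5},{"x":0,"y":0,"z":0,"roll":0.9},{"x":0,"y":0,"z":0,"roll":0.9},{"x":0,"y":0,"z":0,"roll":0.9},{"x":0,"y":0,"z":0,"roll":0.9},{"x":0,"y":0,"z":0,"roll":0.9},{"x":0,"y":0,"z":0,"roll":0}]'
python3 - <<'E'
from station import ctrl; from h import *
o=ctrl.get_obs(); go(o,[.447,-.0745,.150],1,.212); print(o["contact_force"],o["wrist_torque"])
E
```

```text
t: 5.38
tool_pos: [0.4493, -0.0752, 0.1558]
tool_rot: [1.105, 2.941, -0.001]
contact_force: [-2.4, 2.4, 4.1]
opening: 0.0114
pos [ 0.4493 -0.0752  0.1558] heading 0.8521 tilt z [-0.e+00 -7.e-04 -1.e+00] q [-0.33 -0.3   2.08 -0.    1.36 -1.18]
total m [ 0.0022 -0.001   0.0058]  per row of 1 [ 0.037 -0.017  0.097]
roll total units 5.334
[-2.39453312  2.38543894  4.05101863] [ 0.27311666  0.24804655 -0.04790713]
```

```bash
python3 -m crank '[{"x":0,"y":0,"z":0,"roll":0.9},{"x":0,"y":0,"z":0,"roll":0.9},{"x":0,"y":0,"z":0,"roll":0.9},{"x":0,"y":0,"z":0,"roll":0.9},{"x":0,"y":0,"z":0,"roll":0.9},{"x":0,"y":0,"z":0,"roll":0.6},{"x":0,"y":0,"z":0,"roll":0},{"x":0,"y":0,"z":0,"roll":0}]'
python3 - <<'E'
from station import ctrl; from h import *
o=ctrl.get_obs(); go(o,[.447,-.0745,.150],1,.212); print(o["contact_force"],o["wrist_torque"])
for n in ["scene","side","wrist"]:
    d=ctrl.get_image(n); 
    if n=="scene": crop(d,"pics/sc3.png",215,130,130,100,6)
    if n=="wrist": cv2.imwrite("pics/w5.png",d["img"][:,:,::-1])
E
```

```text
t: 6.38
tool_pos: [0.4488, -0.0755, 0.1558]
tool_rot: [-1.938, -2.472, 0.003]
contact_force: [-4.3, 1.0, 5.6]
opening: 0.0117
pos [ 0.4488 -0.0755  0.1558] heading 0.2407 tilt z [-0.0015 -0.0013 -1.    ] q [-0.33 -0.3   2.08 -0.    1.36 -0.57]
total m [ 0.0014 -0.0015  0.0058]  per row of 1 [ 0.023 -0.026  0.096]
roll total units 0.24
[-4.29826792  0.96328163  5.58879896] [0.12822888 0.63402613 0.01605197]
```

View pics/w5.png

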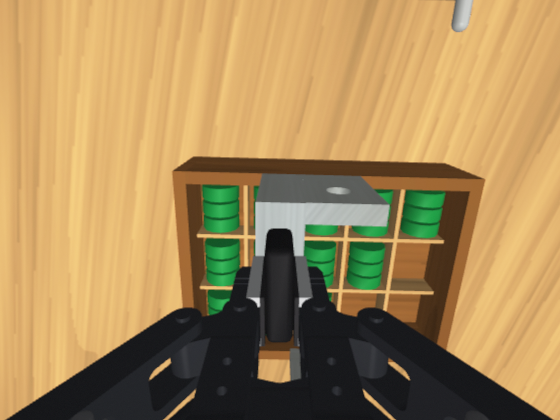

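The knob is now along the line of the eyes: its bar is vertical in the image at (280,285) and parallel to the tray side. I'll release it and retreat upwards.

```bash
python3 -m crank '[{"x":0,"y":0,"z":0,"roll":0},{"x":0,"y":0,"z":0,"roll":0},{"x":0,"y":0,"z":0,"roll":0},{"x":0,"y":0,"z":-0.4,"roll":0},{"x":0,"y":0,"z":-0.8,"roll":0},{"x":0,"y":0,"z":-0.8,"roll":0},{"x":0,"y":0,"z":0,"roll":0},{"x":0,"y":0,"z":0,"roll":0}]' 0.35
python3 - <<'E'
from station import ctrl; from h import *; import pickle
o=ctrl.get_obs(); d=ctrl.get_image("wrist"); pickle.dump((o,d),open("d2.pkl","wb")); cv2.imwrite("pics/w6.png",d["img"][:,:,::-1])
go(o,[.476,.20,.26],6,.22)
E
```

```text
t: 7.52
tool_pos: [0.4491, -0.0749, 0.2747]
tool_rot: [-1.938, -2.472, 0.0]
contact_force: [0.4, 0.0, -0.5]
opening: 0.0557
pos [ 0.4491 -0.0749  0.2747] heading 0.241 tilt z [-6.e-04  1.e-04 -1.e+00] q [-0.33 -0.39  1.95 -0.    1.58 -0.57]
total m [0.2605 0.0917 0.0147]  per row of 6 [0.724 0.255 0.041]
roll total units 0.175
```

View pics/w6.png

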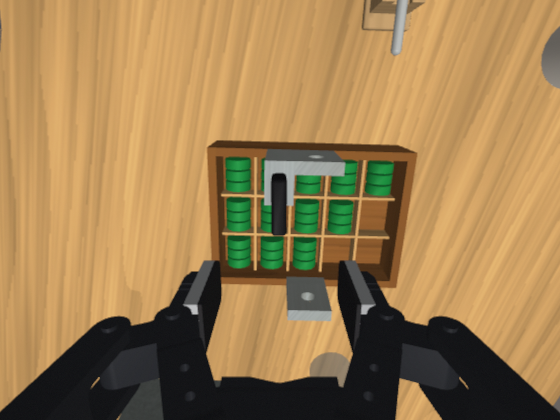

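```bash
python3 -m crank '[{"x":0.4,"y":0.15,"z":0,"roll":0.17},{"x":0.8,"y":0.27,"z":0,"roll":0},{"x":0.8,"y":0.27,"z":0,"roll":0},{"x":0.8,"y":0.27,"z":0,"roll":0},{"x":0.8,"y":0.27,"z":0,"roll":0},{"x":0.8,"y":0.27,"z":0,"roll":0},{"x":0.8,"y":0.27,"z":0,"roll":0},{"x":0.2,"y":0.05,"z":0,"roll":0},{"x":0,"y":0,"z":0,"roll":0},{"x":0,"y":0,"z":0,"roll":0}]'
python3 - <<'E'
from station import ctrl; from h import *; import pickle
o=ctrl.get_obs(); d=ctrl.get_image("wrist"); pickle.dump((o,d),open("d3.pkl","wb")); cv2.imwrite("pics/w7.png",d["img"][:,:,::-1])
go(o,[.476,.32,.26],6,.22)
E
```

```text
t: 8.82
tool_pos: [0.4843, 0.264, 0.2746]
tool_rot: [-1.965, -2.451, 0.002]
contact_force: [-0.3, -0.2, -0.4]
opening: 0.0555
pos [0.4843 0.264  0.2746] heading 0.2193 tilt z [-1.e-03 -9.e-04 -1.e+00] q [ 0.36 -0.14  1.75 -0.    1.54  0.15]
total m [0.0564 0.0041 0.0145]  per row of 6 [0.157 0.011 0.04 ]
roll total units -0.005
```

View pics/w7.png

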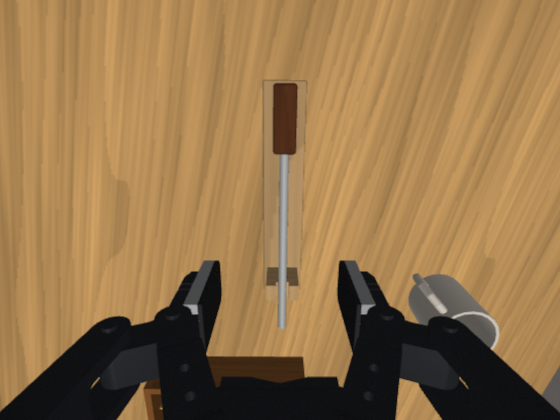

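```bash
python3 - <<'E'
from h import *; import pickle
o,d=pickle.load(open("d3.pkl","rb"))
im=d["img"].astype(int)
# handle mask: dark red-brown
sub=im[70:170,255:315]; m=((sub[...,0]<110)&(sub[...,0]-sub[...,2]>15)).astype(np.uint8)
ys,xs=np.where(m); 
for y in (86,90,100,110,120,130,140,150):
    r=np.where(m[y-70])[0]; print(y,r.min()+255,r.max()+255,len(r))
tip=onz(d,(282,327),.052);root=onz(d,(284.7,155),.052)
v=root-tip;print("tip",tip,"root",root,np.linalg.norm(v),"phi",-np.arctan2(v[0],v[1]))
for p in [(273,154),(296,154),(274,84),(297,84)]: print(onz(d,p,.064)[:2])
crop(d,"pics/w7c.png",255,75,60,95,6)
E
```

```text
86 273 296 24
90 273 296 24
100 273 296 24
110 273 296 24
120 273 296 24
130 273 295 23
140 273 295 23
150 273 295 23
tip [0.53076321 0.06921929 0.052     ] root [0.48473819 0.28596316 0.052     ] 0.22157664544488145 phi 0.2092394732515641
[0.47203372 0.28627617]
[0.49528668 0.29146227]
[0.45855593 0.35296179]
[0.48034542 0.35782119]
```

View pics/w7c.png

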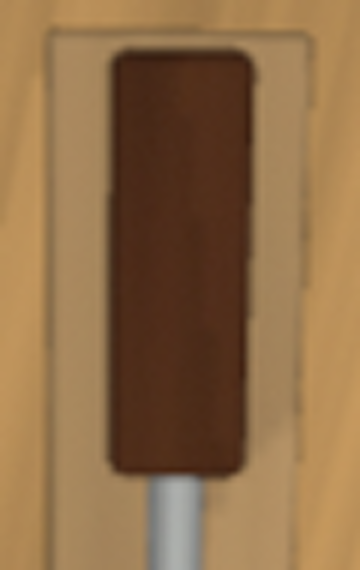

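```bash
python3 -m crank '[{"x":0.32,"y":0.03,"z":0.2,"roll":0.08},{"x":0.35,"y":0.03,"z":0.5,"roll":0},{"x":0.3,"y":0.02,"z":0.6,"roll":0},{"x":0,"y":0,"z":0.6,"roll":0},{"x":0,"y":0,"z":0.5,"roll":0},{"x":0,"y":0,"z":0,"roll":0},{"x":0,"y":0,"z":0,"roll":0}]'
python3 - <<'E'
from station import ctrl; from h import *; import pickle
o=ctrl.get_obs(); d=ctrl.get_image("wrist"); pickle.dump((o,d),open("d3.pkl","wb")); cv2.imwrite("pics/w8.png",d["img"][:,:,::-1])
go(o,[.4766,.3221,.044],1,.21)
E
```

```text
t: 9.75
tool_pos: [0.4777, 0.3228, 0.1329]
tool_rot: [1.976, 2.441, 0.003]
contact_force: [0.6, 0.4, 0.1]
opening: 0.0553
pos [0.4777 0.3228 0.1329] heading 0.2099 tilt z [ 2.e-03  9.e-04 -1.e+00] q [ 0.47  0.03  1.83 -0.    1.28  0.26]
total m [-0.0005 -0.0014  0.0889]  per row of 1 [-0.008 -0.024  1.482]
roll total units -0.001
```

View pics/w8.png

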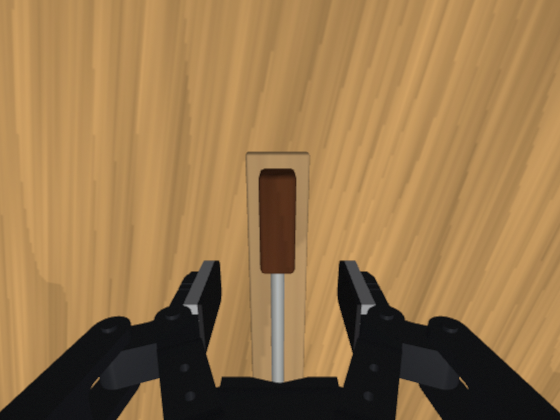

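The handle is centred at (277,221) and in line with the tool, within 1–2 mm. I'll descend and grip it.

```bash
python3 -m crank '[{"x":0,"y":-0.02,"z":0.3,"roll":0},{"x":0,"y":0,"z":0.4,"roll":0},{"x":0,"y":0,"z":0.4,"roll":0},{"x":0,"y":0,"z":0.3,"roll":0},{"x":0,"y":0,"z":0.08,"roll":0},{"x":0,"y":0,"z":0,"roll":0},{"x":0,"y":0,"z":0,"roll":0}]'
python3 - <<'E'
from station import ctrl; from h import *; import pickle
o=ctrl.get_obs(); d=ctrl.get_image("wrist"); cv2.imwrite("pics/w9.png",d["img"][:,:,::-1])
go(o,[.4766,.3221,.044],1,.21); print(o["contact_force"])
E
```

```text
t: 10.68
tool_pos: [0.4764, 0.3233, 0.0436]
tool_rot: [1.974, 2.442, 0.003]
contact_force: [-0.4, -0.1, 0.4]
opening: 0.0558
pos [0.4764 0.3233 0.0436] heading 0.2111 tilt z [ 1.8e-03  9.0e-04 -1.0e+00] q [ 0.47  0.14  1.87 -0.    1.13  0.26]
total m [-0.0012 -0.     -0.0004]  per row of 1 [-0.02  -0.    -0.006]
roll total units 0.009
[-0.44322099 -0.10603709  0.3798436 ]
```

View pics/w9.png

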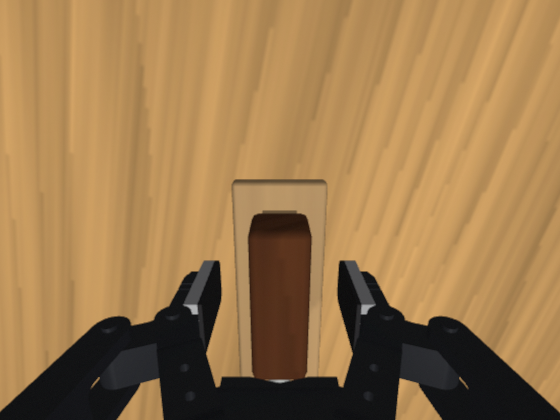

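```bash
python3 -m crank '[{"x":0,"y":0,"z":0,"roll":0},{"x":0,"y":0,"z":0,"roll":0},{"x":0,"y":0,"z":0,"roll":0},{"x":0,"y":0,"z":0,"roll":0},{"x":0,"y":0,"z":0,"roll":0},{"x":0,"y":0,"z":0,"roll":0}]' 1 70
python3 -m crank '[{"x":0,"y":0,"z":-0.1,"roll":0},{"x":0,"y":0,"z":-0.3,"roll":0},{"x":0,"y":0,"z":-0.4,"roll":0},{"x":0,"y":0,"z":-0.4,"roll":0},{"x":0,"y":0,"z":-0.3,"roll":0},{"x":0,"y":0,"z":0,"roll":0},{"x":0,"y":0,"z":0,"roll":0},{"x":0,"y":0,"z":0,"roll":0}]'
python3 - <<'E'
from station import ctrl; from h import *; import pickle
o=ctrl.get_obs(); d={n:ctrl.get_image(n) for n in ["scene","side","wrist"]}; pickle.dump((o,d),open("d4.pkl","wb"))
crop(d["scene"],"pics/sc5.png",270,140,190,140,4);crop(d["side"],"pics/si5.png",160,130,190,150,4);cv2.imwrite("pics/w10.png",d["wrist"]["img"][:,:,::-1])
go(o,[.4766,.3221,.094],1,.21); print(o["contact_force"],o["wrist_torque"])
E
```

```text
t: 11.48
tool_pos: [0.4761, 0.3231, 0.0432]
tool_rot: [1.975, 2.443, 0.002]
contact_force: [-0.1, -0.5, 4.7]
opening: 0.0234
t: 12.48
tool_pos: [0.4748, 0.3224, 0.131]
tool_rot: [-1.975, -2.442, 0.004]
contact_force: [0.6, 0.1, -1.9]
opening: 0.0229
pos [0.4748 0.3224 0.131 ] heading 0.211 tilt z [-0.0023 -0.0011 -1.    ] q [ 0.47  0.03  1.83 -0.    1.29  0.26]
total m [-0.0007  0.0018  0.037 ]  per row of 1 [-0.011  0.03   0.617]
roll total units 0.008
[ 0.62694473  0.11446728 -1.90387731] [0.04675979 0.0071072  0.04738865]
```

View pics/sc5.png

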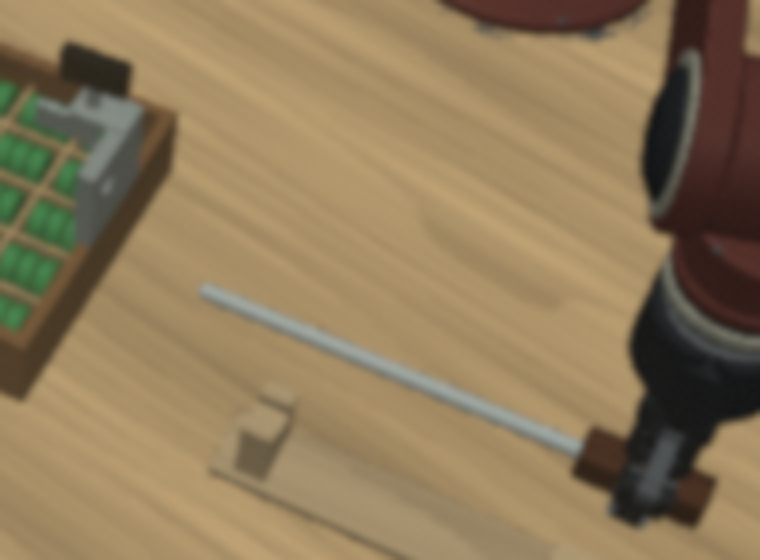

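View pics/si5.png

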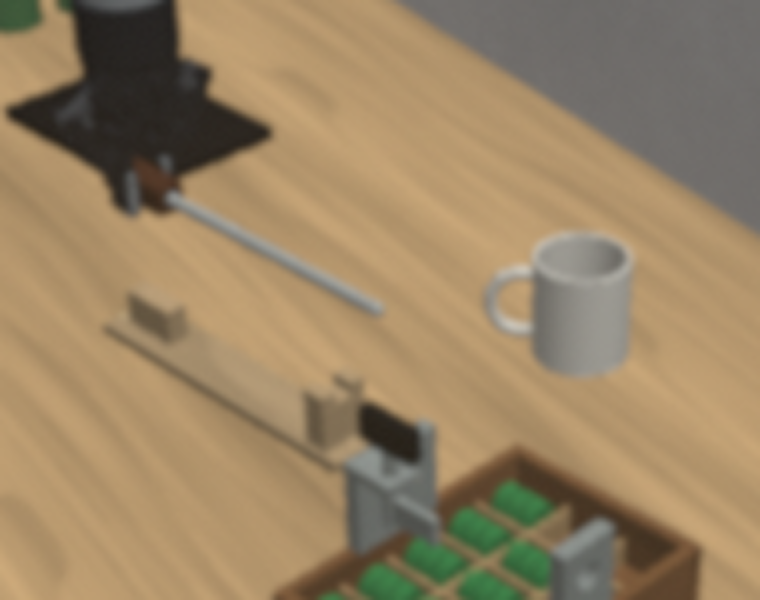

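View pics/w10.png

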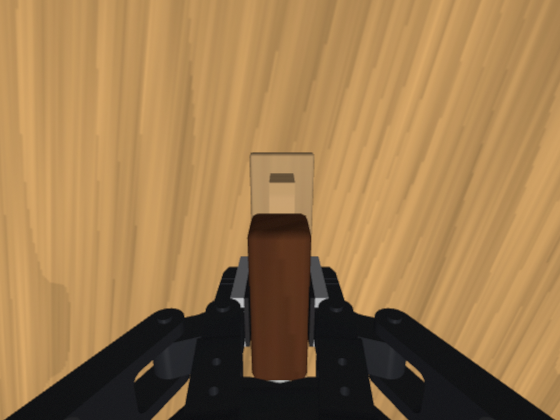

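The rod is lifted. Its tip is at scene crop (203,290) and side crop (378,310), and the root is near scene (580,447) and side (172,200). The catch bar lies along the tray's y. Triangulating.

```bash
python3 - <<'E'
from h import *; import pickle
o,d=pickle.load(open("d4.pkl","rb")); S,D=d["scene"],d["side"]
s=lambda p:(p[0]/4+270-.375,p[1]/4+140-.375); t=lambda p:(p[0]/4+160-.375,p[1]/4+130-.375)
T,e=tri([ray(S,s((202,290))),ray(D,t((380,310)))]); Q,e2=tri([ray(S,s((580,447))),ray(D,t((173,200)))])
print("tip",T,e,"root",Q,e2); v=Q-T; print(np.linalg.norm(v),"phi",-np.arctan2(v[0],v[1]),"pitch(root-tip dz)",v[2]/np.linalg.norm(v))
# predicted from grip
c=np.array([o["tool_pos"][0],o["tool_pos"][1]]);print("grip z of axis pred",o["tool_pos"][2]+.008)
E
```

```text
tip [0.53014693 0.06982813 0.14054465] [np.float64(0.0009215413359007681), np.float64(0.0009215413359008337)] root [0.48227508 0.28634497 0.1405885 ] [np.float64(0.00012491978253286248), np.float64(0.0001249197825328626)]
0.2217459327481029 phi 0.21759918393765992 pitch(root-tip dz) 0.0001977100699705297
grip z of axis pred 0.1390291754753631
```

```bash
python3 -m crank '[{"x":-0.1,"y":-0.2,"z":0,"roll":0},{"x":-0.3,"y":-0.35,"z":0,"roll":0},{"x":-0.3,"y":-0.35,"z":0,"roll":0},{"x":-0.2,"y":-0.25,"z":0.2,"roll":0},{"x":-0.1,"y":-0.1,"z":0.3,"roll":0},{"x":0,"y":0,"z":0.17,"roll":0},{"x":0,"y":0,"z":0,"roll":0},{"x":0,"y":0,"z":0,"roll":0},{"x":0,"y":0,"z":0,"roll":0}]'
python3 - <<'E'
from station import ctrl; from h import *; import pickle
o=ctrl.get_obs(); d={n:ctrl.get_image(n) for n in ["scene","side","wrist"]}; pickle.dump((o,d),open("d5.pkl","wb"))
crop(d["scene"],"pics/sc6.png",240,130,190,140,4);crop(d["side"],"pics/si6.png",180,150,190,150,4)
go(o,[.4143,.2483,.091],1,.212); print(o["contact_force"],o["wrist_torque"])
E
```

```text
t: 13.75
tool_pos: [0.4155, 0.2489, 0.093]
tool_rot: [1.975, 2.443, 0.002]
contact_force: [-0.1, -0.2, -1.0]
opening: 0.0232
pos [0.4155 0.2489 0.093 ] heading 0.2113 tilt z [ 1.e-03  4.e-04 -1.e+00] q [ 0.39 -0.15  2.07  0.    1.22  0.17]
total m [-0.0004 -0.0013  0.002 ]  per row of 1 [-0.006 -0.021  0.033]
roll total units -0.006
[-0.10026699 -0.1783886  -0.9885596 ] [0.10125967 0.08139411 0.0160497 ]
```

View pics/sc6.png

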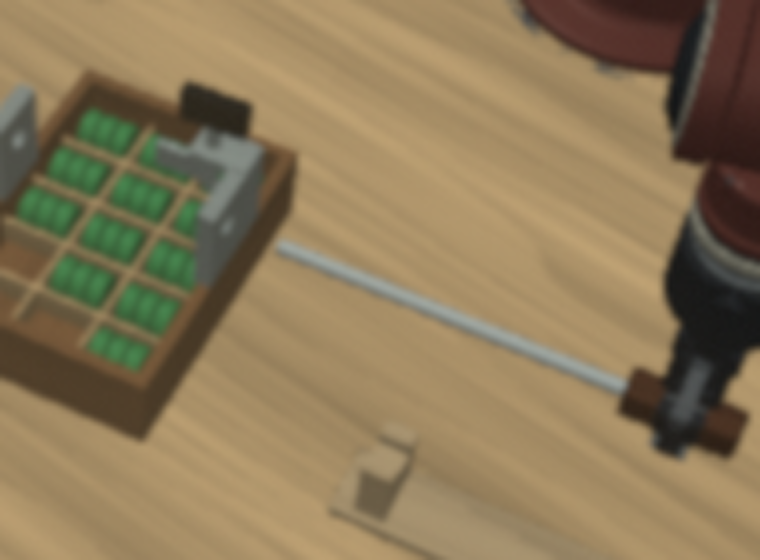

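View pics/si6.png

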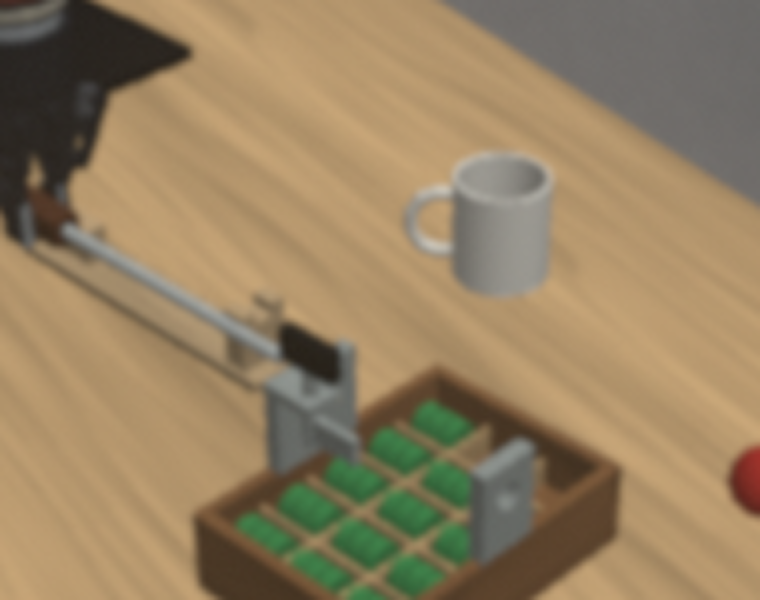

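```bash
cat > m5.py <<'E'
from h import *; import pickle,sys
o,d=pickle.load(open("d5.pkl","rb")); S,D=d["scene"],d["side"]
c=np.array([.4932,-.1183]);th=.212;Rm=np.array([[np.cos(th),-np.sin(th)],[np.sin(th),np.cos(th)]])
W=lambda x,y,z:np.r_[c+Rm@[x,y],z]
def axis(dd,p0,p1):
    g=dd["img"].astype(float); b=g[...,2]-0.55*g[...,0]; pts=[]
    p0=np.array(p0);p1=np.array(p1);u=(p1-p0)/np.linalg.norm(p1-p0);n=np.array([-u[1],u[0]]);L=np.linalg.norm(p1-p0)
    off=np.arange(-5,5.01,.25)
    for s in np.arange(3,L-3,1.):
        q=(p0+u*s)[:,None]+n[:,None]*off
        pr=cv2.remap(b.astype(np.float32),q[0][None].astype(np.float32),q[1][None].astype(np.float32),cv2.INTER_LINEAR)[0]
        w=np.clip(pr-np.median(pr)-.4*(pr.max()-np.median(pr)),0,None); 
        if w.sum()>0: pts.append(p0+u*s+n*(w@off/w.sum()))
    pts=np.array(pts,np.float32); vx,vy,x,y=cv2.fitLine(pts,cv2.DIST_HUBER,0,.01,.01).ravel(); 
    r=np.abs((pts-[x,y])@[-vy,vx]); return np.array([x,y]),np.array([vx,vy]),r.mean()
A=axis(S,(240+280/4,130+246/4),(240+615/4,130+382/4)); B=axis(D,(180+80/4,150+240/4),(180+270/4,150+347/4))
print(A,B)
# planes -> 3D line
def plane(dd,L):
    c0,v1=ray(dd,L[0]);_,v2=ray(dd,L[0]+40*L[1]);n=np.cross(v1,v2);n/=np.linalg.norm(n);return n,n@c0
n1,d1=plane(S,A);n2,d2=plane(D,B); u=np.cross(n1,n2);u/=np.linalg.norm(u);u*=np.sign(u[1])
def at(yt): # point at tray y = yt
    e=np.r_[Rm@[0,1],0]; M=np.array([n1,n2,e]); return np.linalg.solve(M,[d1,d2,e@np.r_[c,0]+yt])
print("phi",-np.arctan2(u[0],u[1]),"pitch",u[2])
for yt in (.335,.115,.075,-.075):
    P=at(yt); print("yt",yt,P.round(4),"tray x",(Rm.T@(P[:2]-c))[0].round(4),"z-.1",(P[2]-.1).round(4))
# same sight-line offsets in image at bores
for nm,dd,L in(("scene",S,A),("side",D,B)):
    for k,y in(("near face",.081),("near",.075),("far +face",-.069),("far",-.075),("far -face",-.081)):
        p=proj(dd,W(0,y,.1))[0]; print(nm,k,p.round(2),"rod line off normal px",round(float((p-L[0])@np.array([-L[1][1],L[1][0]])),2))
E
python3 m5.py
python3 - <<'E'
import pickle; from h import *
o,d=pickle.load(open("d5.pkl","rb"))
crop(d["scene"],"pics/b1.png",235,140,75,70,8);crop(d["side"],"pics/b2.png",275,240,80,60,8)
E
```

```text
(array([346.5187, 206.0242], dtype=float32), array([0.92404115, 0.38229302], dtype=float32), np.float32(0.024659723)) (array([225.64943, 224.16531], dtype=float32), array([0.86124074, 0.5081972 ], dtype=float32), np.float32(0.023684647))
phi 0.21216414746409018 pitch -0.00033106092448911844
yt 0.335 [0.4248 0.2096 0.1027] tray x 0.0021 z-.1 0.0027
yt 0.115 [ 0.4711 -0.0054  0.1028] tray x 0.0021 z-.1 0.0028
yt 0.075 [ 0.4795 -0.0445  0.1028] tray x 0.0022 z-.1 0.0028
yt -0.075 [ 0.5111 -0.1912  0.1029] tray x 0.0022 z-.1 0.0029
scene near face [297.09 185.59] rod line off normal px 0.01
scene near [294.94 184.69] rod line off normal px 0.01
scene far +face [244.86 163.98] rod line off normal px 0.01
scene far [242.85 163.15] rod line off normal px 0.01
scene far -face [240.84 162.31] rod line off normal px 0.01
side near face [259.51 245.74] rod line off normal px 1.37
side near [261.15 246.71] rod line off normal px 1.38
side far +face [303.1 271.6] rod line off normal px 1.49
side far [304.97 272.71] rod line off normal px 1.49
side far -face [306.85 273.82] rod line off normal px 1.5
```

View pics/b1.png

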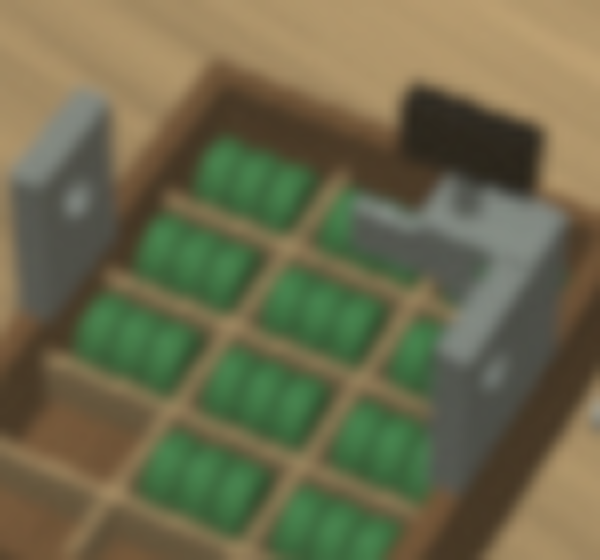

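View pics/b2.png

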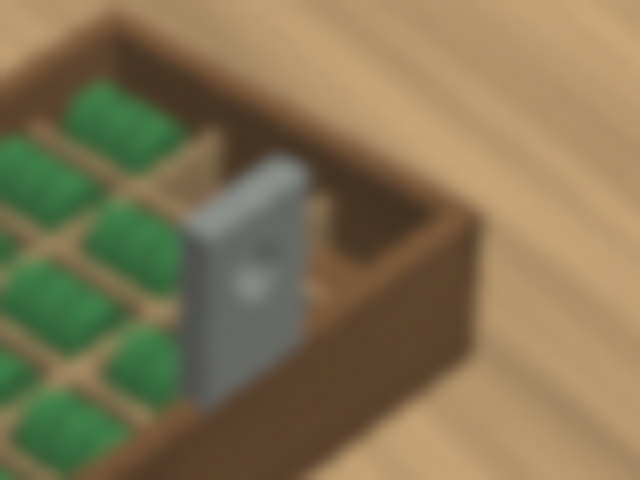

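The rod is parallel to the bore (phi 0.212, level). It sits about +2.1 mm in tray x and +2.8 mm in z off the line, so I'll correct that, check, and then advance slowly.

```bash
python3 -m crank '[{"x":0,"y":-0.035,"z":0.043,"roll":0},{"x":0,"y":0,"z":0,"roll":0},{"x":0,"y":0,"z":0,"roll":0},{"x":0,"y":0,"z":0,"roll":0}]'
python3 - <<'E'
from station import ctrl; from h import *; import pickle
o=ctrl.get_obs(); d={n:ctrl.get_image(n) for n in ["scene","side"]}; pickle.dump((o,d),open("d5.pkl","wb"))
go(o,[.4135,.2485,.0904],1,.212); print(o["contact_force"])
E
python3 m5.py | head -20
```

```text
t: 14.4
tool_pos: [0.4128, 0.2481, 0.0898]
tool_rot: [1.975, 2.443, 0.0]
contact_force: [0.4, -1.1, -1.8]
opening: 0.0232
pos [0.4128 0.2481 0.0898] heading 0.211 tilt z [ 1.e-04  1.e-04 -1.e+00] q [ 0.39 -0.15  2.07  0.    1.22  0.18]
total m [ 0.0003  0.0008 -0.0006]  per row of 1 [ 0.005  0.013 -0.01 ]
roll total units -0.008
[ 0.38389217 -1.12602143 -1.82340901]
(array([349.4336 , 207.08539], dtype=float32), array([0.92395335, 0.38250518], dtype=float32), np.float32(0.023450805)) (array([226.96965, 226.712  ], dtype=float32), array([0.85974836, 0.5107179 ], dtype=float32), np.float32(0.023176048))
phi 0.21160814132158678 pitch -0.00011309180599136355
yt 0.335 [0.4221 0.2091 0.0997] tray x -0.0006 z-.1 -0.0003
yt 0.115 [ 0.4684 -0.006   0.0997] tray x -0.0007 z-.1 -0.0003
yt 0.075 [ 0.4768 -0.0451  0.0998] tray x -0.0007 z-.1 -0.0002
yt -0.075 [ 0.5083 -0.1918  0.0998] tray x -0.0007 z-.1 -0.0002
scene near face [297.09 185.59] rod line off normal px 0.15
scene near [294.94 184.69] rod line off normal px 0.16
scene far +face [244.86 163.98] rod line off normal px 0.17
scene far [242.85 163.15] rod line off normal px 0.17
scene far -face [240.84 162.31] rod line off normal px 0.17
side near face [259.51 245.74] rod line off normal px -0.26
side near [261.15 246.71] rod line off normal px -0.26
side far +face [303.1 271.6] rod line off normal px -0.29
side far [304.97 272.71] rod line off normal px -0.29
side far -face [306.85 273.82] rod line off normal px -0.29
```

```bash
python3 -m crank '[{"x":-0.1,"y":0.01,"z":0,"roll":0},{"x":-0.13,"y":0,"z":0,"roll":0},{"x":-0.13,"y":0,"z":0,"roll":0},{"x":-0.13,"y":0,"z":0,"roll":0},{"x":-0.13,"y":0,"z":0,"roll":0},{"x":-0.13,"y":0,"z":0,"roll":0},{"x":-0.1,"y":0,"z":0,"roll":0},{"x":0,"y":0,"z":0,"roll":0},{"x":0,"y":0,"z":0,"roll":0}]'
python3 - <<'E'
from station import ctrl; from h import *; import pickle
o=ctrl.get_obs(); d={n:ctrl.get_image(n) for n in ["scene","side"]}; pickle.dump((o,d),open("d6.pkl","wb"))
crop(d["scene"],"pics/sc7.png",240,130,190,140,4);crop(d["side"],"pics/si7.png",230,220,120,90,6)
go(o,[.4135+.051*.21,.2485-.051*.978,.0904],1,.212); print(o["contact_force"],o["wrist_torque"])
E
```

```text
t: 15.62
tool_pos: [0.424, 0.1984, 0.0897]
tool_rot: [-1.975, -2.443, -0.0]
contact_force: [0.2, 0.3, -1.4]
opening: 0.0236
pos [0.424  0.1984 0.0897] heading 0.211 tilt z [-0.e+00  1.e-04 -1.e+00] q [ 0.28 -0.18  2.1   0.    1.22  0.07]
total m [ 0.0002  0.0002 -0.0007]  per row of 1 [ 0.004  0.004 -0.011]
roll total units -0.009
[ 0.15849207  0.3053444  -1.40466475] [0.03742111 0.01599669 0.02040442]
```

View pics/sc7.png

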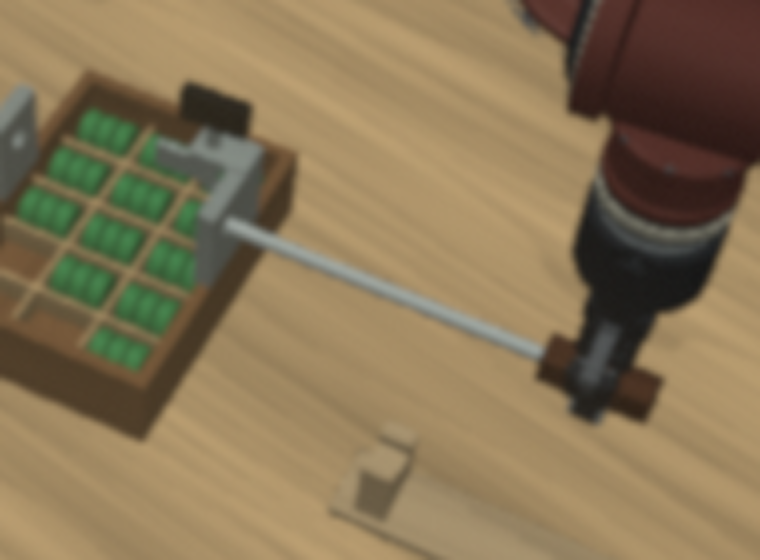

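View pics/si7.png

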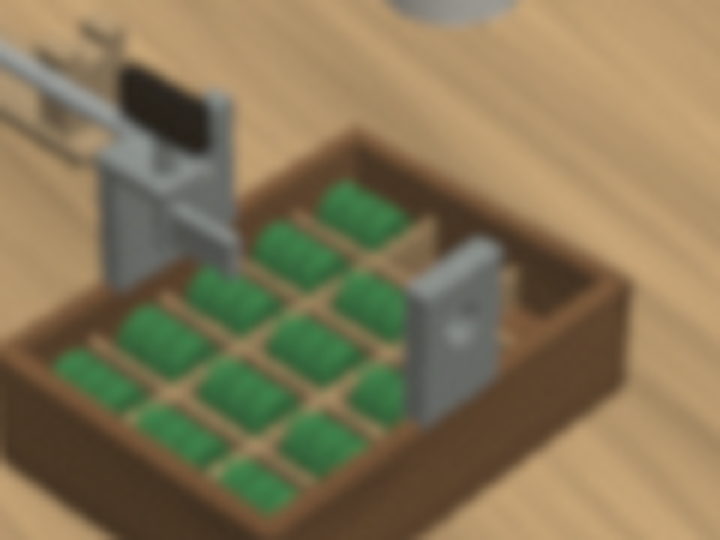

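The rod enters the near eye at scene crop (230,225) with no contact force. I'll continue to just short of the far eye.

```bash
python3 -m crank '[{"x":-0.1,"y":0,"z":-0.01,"roll":0},{"x":-0.2,"y":0,"z":0,"roll":0},{"x":-0.25,"y":0,"z":0,"roll":0},{"x":-0.25,"y":0,"z":0,"roll":0},{"x":-0.25,"y":0,"z":0,"roll":0},{"x":-0.25,"y":0,"z":0,"roll":0},{"x":-0.25,"y":0,"z":0,"roll":0},{"x":-0.15,"y":0,"z":0,"roll":0},{"x":0,"y":0,"z":0,"roll":0},{"x":0,"y":0,"z":0,"roll":0}]'
python3 - <<'E'
from station import ctrl; from h import *; import pickle
o=ctrl.get_obs(); d={n:ctrl.get_image(n) for n in ["scene","side"]}; pickle.dump((o,d),open("d6.pkl","wb"))
crop(d["scene"],"pics/sc8.png",230,130,130,100,6);crop(d["side"],"pics/si8.png",230,220,120,90,6)
go(o,[.4135+.153*.21,.2485-.153*.978,.0904],1,.212); print(o["contact_force"],o["wrist_torque"])
E
```

```text
t: 16.98
tool_pos: [0.4453, 0.0987, 0.0903]
tool_rot: [-1.975, -2.443, -0.0]
contact_force: [-0.3, 0.4, -0.7]
opening: 0.0232
pos [0.4453 0.0987 0.0903] heading 0.2112 tilt z [-2.e-04  2.e-04 -1.e+00] q [ 0.05 -0.22  2.13  0.    1.23 -0.16]
total m [ 0.0001  0.0003 -0.0001]  per row of 1 [ 0.001  0.006 -0.002]
roll total units -0.007
[-0.34352931  0.38181268 -0.71295775] [ 0.10990154 -0.02011857  0.06365028]
```

View pics/sc8.png

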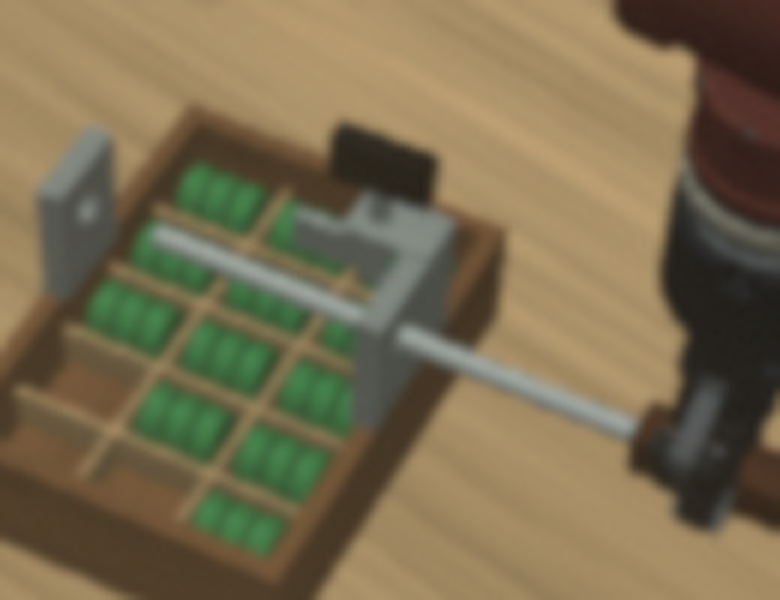

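View pics/si8.png

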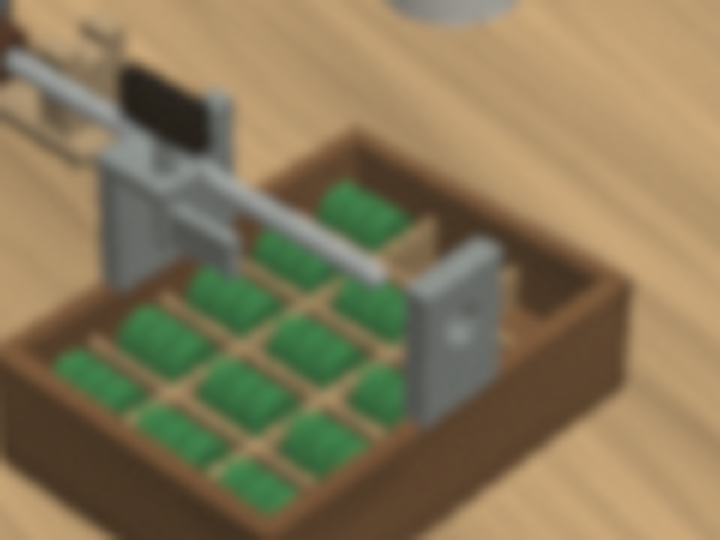

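The tip is between the eyes and in line with the far bore. Final advance of about 80 mm.

```bash
python3 -m crank '[{"x":-0.1,"y":0.005,"z":0,"roll":0},{"x":-0.15,"y":0,"z":0,"roll":0},{"x":-0.17,"y":0,"z":0,"roll":0},{"x":-0.17,"y":0,"z":0,"roll":0},{"x":-0.17,"y":0,"z":0,"roll":0},{"x":-0.17,"y":0,"z":0,"roll":0},{"x":-0.17,"y":0,"z":0,"roll":0},{"x":-0.15,"y":0,"z":0,"roll":0},{"x":-0.08,"y":0,"z":0,"roll":0},{"x":0,"y":0,"z":0,"roll":0}]'
python3 -m crank '[{"x":0,"y":0,"z":0,"roll":0},{"x":0,"y":0,"z":0,"roll":0},{"x":0,"y":0,"z":0,"roll":0}]'
python3 - <<'E'
from station import ctrl; from h import *; import pickle
o=ctrl.get_obs(); d={n:ctrl.get_image(n) for n in ["scene","side"]}; pickle.dump((o,d),open("d7.pkl","wb"))
crop(d["scene"],"pics/sc9.png",210,130,130,100,6);crop(d["side"],"pics/si9.png",230,220,120,90,6)
go(o,[.4135+.2345*.21,.2485-.2345*.978,.0904],1,.212); print(o["contact_force"],o["wrist_torque"],np.abs(o["dq"]).max())
E
```

```text
t: 18.32
tool_pos: [0.4624, 0.0203, 0.0903]
tool_rot: [-1.976, -2.442, -0.0]
contact_force: [-0.7, 1.1, -1.1]
opening: 0.0228
t: 18.7
tool_pos: [0.4623, 0.0208, 0.0903]
tool_rot: [1.975, 2.443, 0.0]
contact_force: [-0.2, -0.1, -1.3]
opening: 0.023
pos [0.4623 0.0208 0.0903] heading 0.2113 tilt z [ 0.  0. -1.] q [-0.12 -0.2   2.12  0.    1.22 -0.33]
total m [-0.0017  0.     -0.0001]  per row of 1 [-0.028  0.001 -0.001]
roll total units -0.006
[-0.22721811 -0.07102179 -1.30118324] [ 0.08468506 -0.00095648 -0.00655396] 0.0017665086130741797
```

View pics/sc9.png

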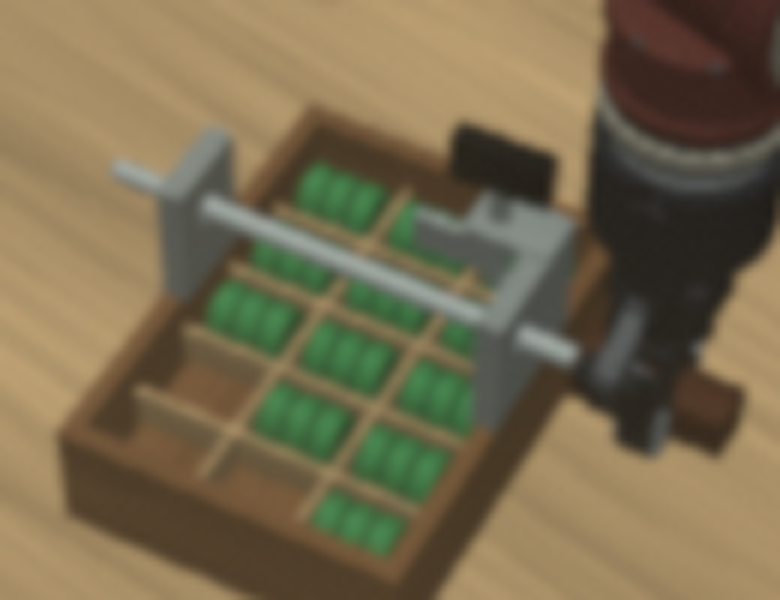

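View pics/si9.png

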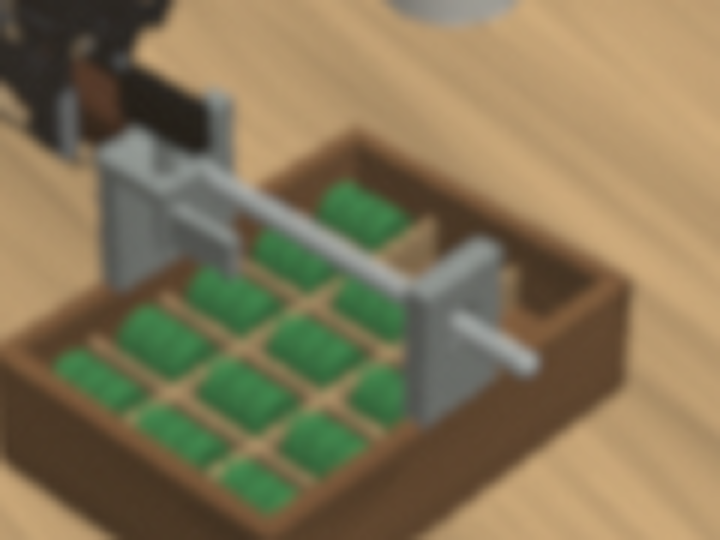

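```bash
python3 - <<'E'
from h import *; import pickle
o,d=pickle.load(open("d7.pkl","rb")); S,D=d["scene"],d["side"]
s=lambda p:(p[0]/6+210-.4,p[1]/6+130-.4); t=lambda p:(p[0]/6+230-.4,p[1]/6+220-.4)
T,e=tri([ray(S,s((113,169))),ray(D,t((536,365)))])
c=np.array([.4932,-.1183]);th=.212;Rm=np.array([[np.cos(th),-np.sin(th)],[np.sin(th),np.cos(th)]])
print("tip tray",Rm.T@(T[:2]-c),T[2],e,"past far centre",-.075-(Rm.T@(T[:2]-c))[1]); Q=onz(S,s((578,357)),.1); print("root tray",Rm.T@(Q[:2]-c)-[0,.075])
print("from TCP: tip",Rm.T@(o["tool_pos"][:2]-c)-[0,.260])
E
```

```text
tip tray [ 0.00165005 -0.1173651 ] 0.09985930245045155 [np.float64(3.962853806405949e-06), np.float64(3.962853806435394e-06)] past far centre 0.0423650960149764
root tray [-0.00040698  0.03018783]
from TCP: tip [-0.00089472 -0.11753864]
```

The tip is 36 mm past the far face, the root is about 24 mm short of the near plate's face, forces are near zero and the arm is still. Handing in.

```bash
python3 - <<'E'
from station import ctrl
print(ctrl.finish_job()); o=ctrl.get_obs(); print(o["t"],o["contact_force"],o["opening"])
E
```

```text
the job is handed in; nothing more can be done
None
the job is handed in; nothing more can be done
```

I turned the catch clockwise to within about 0.03 rad of its stop (about 1.54 rad) and released it. I then lifted the rod from its rest and threaded it through both eyes, stopping briefly between them. I handed the job in at about 19 s, still gripping the rod.

**Last checks:**
- **Rod position:** the tip is 42 mm past the far eye's centre (36 mm past its face). The handle starts 30 mm before the near eye's centre (24 mm before its face).
- **Alignment:** the rod is within about 2 mm of the bore line in both views. It measured level and parallel to the bore, within 0.001 rad, before it went in.
- **Forces and stillness:** the force on the tool was about 1.3 N, roughly the rod's own weight, so the rod isn't bearing hard on the eyes. The joints were at rest.
- **Bystanders:** my path never went near the mug or the vase. I didn't measure their positions again at the end.

**Small disagreements:**
- **Tray position:** the scene and side cameras differed by about 3 mm. I used their average, which matched the wrist camera to within 1 mm.
- **Tip sideways:** the final camera estimate was +1.7 mm and the arm's own reading was −0.9 mm; both are inside the tolerance.
- **Refused calls:** my first two move calls were refused because rows left out some keys. Nothing moved.

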